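# Load the dent-ball feeder and hold its gate open

## Robot

A 6-joint arm with a two-finger parallel gripper is mounted at the origin on the work surface. World frame = base frame: x ahead of the robot, y to its left, z up, the work surface at z = 0. Lengths are in mm, angles in rad, forces in N, time in s.
With the tool pointing down it reaches from about 350 to 875 mm from the base axis. Payload 4.2 kg.
Tool frame: the origin (TCP) lies midway between the tips of the shut fingers; the grasp point (between the pads) lies 19 mm behind it (arm.grasp_offset is the distance from the TCP to the grasp point, in mm); z points along the fingers, y is the direction in which the jaws open and shut (so a half turn about z gives the same grasp; the last joint's range is limited). The gripper opens to 85 mm and grips with 20 to 120 N. Pads are 22 mm wide; open, the fingers measure 114 mm over their backs; the gripper's body (76 mm by 85 mm) begins 54 mm behind the grasp point. The pads swing forward as they close: fully open they stand 13 mm farther back than shut.
Start: joints at [-0.886, 0.385, 0.008, 0, -1.194, -0.259], TCP at [258.168, -569.165, 231.312] pointing down, gripper open.
Joint ranges: [-3.14, 3.14], [-1.21, 2.06], [-1.07, 1.41], [-3.16, 2.05], [-2.99, -0.16], [-3.1, 3.1]. Speed limits (rad/s): [2.79, 2.79, 3.14, 3.14, 3.14, 3.14].

## Interface

Orientations are given as a unit quaternion [x, y, z, w].
In Python, from bench import arm gives the robot as it stands.
- The arm moves only by the tool move_arm, never from a script. Its argument "moves" is a list of rows, each an object with "gripper": the gripper's target within -1 to 1 (fully open at 1, half-way at 0, shut at -1); "xyz": the shift along the tool's x, y, z in cm, a list of three; "angular": the turn, a rotation vector about the tool's x, y, z in rad, a list of three. In form: [{"gripper": gripper, "xyz": [dx, dy, dz], "angular": [wx, wy, wz]}, ...]. A call has 1 to 10 rows; each row is the pose to reach, as a shift and turn from the pose commanded when the call began, along the tool's axes at that moment; what a row does not reach only later rows make up. A row lasts 1/8 s, in which the tool goes at most 62.5 mm and 10.7 degrees, less where a joint would pass 70% of its speed; a pose out of reach is approached as far as the arm can. A call with a gripper value outside its range is refused whole. The fingers move at their own pace and stop on an object; the grip force is fixed at half the most. Time passes only in rows, so rows that repeat a pose let the fingers close. It gives the time, the measured TCP pose, the force and the opening at its end, in the units of the state.
- arm.read_state(): the state, without advancing time (a new reading comes with each control period).
- arm.get_image(name): name is "side" or "top" or "wrist"; returns (picture, depth): 384x512x3 uint8, blue, green, red; 384x512 float32, mm along the optical axis (not along the pixel's ray), 0 where there is no reading.
- arm.get_calibration(name): a dict with "camera_matrix" (3x3 intrinsics, pixels), "R" (3x3) and "t" (3): a world point X has camera coordinates R X + t. Camera axes: x right, y down, z forward; pixel columns grow to the right and rows downward; lengths in mm; the calibration is good to about 2 mm. A picture is of the moment at which its call begins: read the wrist's pose just before it. get_calibration takes no time and is no camera call; for the wrist camera it gives the pose at the moment of the call.
- arm.job_done(): hands the job in, once; it reports no verdict.
The state is a dict: "clock": time; "joints": joint angles; "joint_vel": joint speeds; "joint_efforts": joint torques, N m; "position": TCP position; "ee_rot": TCP orientation; "contact_force": force on the tool from outside, world axes, zero at the start; "wrist_torque": the same for the moment, N m; "gripper_width": finger opening in mm.
Only numpy, scipy, OpenCV 4.12 (cv2) and the standard library are available. Lean on these libraries where they do the work, as an engineer would, in place of code of your own. Each camera call takes 0.05 s, during which the arm holds its last target. There are 200 camera calls.

## Task

Scoop up all three steel balls at once from the black tray with the hand scoop (do not touch them with the fingers), tip them into the funnel of the feeder with its gate still shut, and stand the scoop back down flat on the bench. Then pull the feeder's spring gate out by its wooden grip until the grip is level with the two brass pins (to within 4 mm), so that the balls run down into the catch tray, and keep holding it there: the job finishes with the gripper still holding the gate out at the mark. Leave the other things on the bench where they are.

Things in the scene. Friction and masses are not known exactly. Their poses are not given: they have to be found in the camera images.
- feeder: Ball feeder, fixed to the bench. Origin on the bench below the centre of its steel funnel, z up. Under the funnel's throat (closed by the spring gate) a chute leads to an open catch tray on the +x side. The gate runs out to the -x side between two level rails, tops 72 mm up, outer faces 34 mm either side of the middle, reaching to 176 mm in -x; only the gate's grip stands above 82 mm there.
- gate (a joint): The feeder's spring gate, a flat steel slide: 0 = shut (where its spring returns it), grows (m) as it is pulled out along the feeder's -x. 0.045 = grip level with the mark; end stop at 0.065, beyond the mark. The spring pulls back with about 4 N when shut, 9 N at the mark. At the mark the whole throat is open.
- gate_grip (a point): Place to pinch on the gate's wooden grip: an upright plate 12 mm thick along the feeder's x, 36 mm wide along its y, from 74 to 122 mm above the bench (this point is at its middle, 104 mm up), moving with the gate. Shut, it stands 115 mm from the funnel's centre, 53 mm from its rim; free on all sides and above.
- feeder_mark (a point): The mark: where gate_grip is when the grip's middle stands level with the two small brass pins (6 mm wide, 10 mm high) on the rails, 160 mm from the funnel's centre along the feeder's -x.
- feeder_mouth (a point): Centre of the funnel's mouth, at rim height, 132 mm above the bench. The mouth is 116 mm wide inside and narrows over 34 mm of height to a round throat 44 mm wide, whose floor is the shut gate (top 74 mm above the bench).
- feeder_catch (a point): Centre of the catch tray's floor, 6 mm above the bench, 72 mm from the funnel's centre along the feeder's +x. The tray is 64 mm wide inside with walls to 36 mm.
- tray: Black ball tray, fixed to the bench. Origin on the bench, x along its length: flat floor 3 mm above the bench from x = -116 to +55 mm, then the +x end slopes up at 55 degrees (to scoop against) to the rim at x = 72 mm. 76 mm wide inside (y = -38 to +38 mm), walls to 27 mm above the bench.
- scoop: Small hand scoop standing on the bench, 130 to 210 g. Origin under the middle of its 90 by 66 mm floor, x to its open front lip (x = +45 mm), z up. Floor 2 mm thick; side walls 22 mm high, x = -20 to +33 mm; back wall at x = -19 mm, 28 mm high. Handle: upright wooden post behind the back wall, centred at x = -33 mm, 14 mm thick along x, 24 mm wide along y, from 2 to 82 mm above the underside.
- ball1_center (a point): Centre of a steel dent ball, 18 mm in diameter, 24 g; the three balls are alike and lie loose on the tray's floor. They roll freely on slopes of about 15 degrees or more.
- ball2_center (a point): Centre of a steel dent ball, 18 mm in diameter, 24 g; the three balls are alike and lie loose on the tray's floor. They roll freely on slopes of about 15 degrees or more.
- ball3_center (a point): Centre of a steel dent ball, 18 mm in diameter, 24 g; the three balls are alike and lie loose on the tray's floor. They roll freely on slopes of about 15 degrees or more.
- oil: Bystander, to be left alone: small white oil bottle, 34 mm wide, 85 mm tall; origin on its underside.
- driver: Bystander, to be left alone: screwdriver lying down; origin on its underside.
- pliers: Bystander, to be left alone: pliers lying down, about 150 mm long; origin on its underside.
- mug: Bystander, to be left alone: steel mug, 80 mm wide, 90 mm tall; origin on its underside.
- jar: Bystander, to be left alone: clear jar, 56 mm wide, 60 mm tall; origin on its underside.
- neck: Bystander, to be left alone: curved brass instrument neck lying down, about 130 mm across; origin on its underside.
- mandrel: Bystander, to be left alone: dark steel bar lying down, 24 mm thick, 160 mm long; origin on its underside.
There are look-alikes about, which are no part of the job. Leave any green or turquoise look-alike of the scoop alone.

How it is judged (in metres and radians):
On the way, in this order (a step that is already met when the one before it is completed fails the run):
1. all three balls lie in the scoop, lifted off the tray (x of ball1_center in the frame of scoop between -0.02 and 0.048 m and y of ball1_center in the frame of scoop between -0.033 and 0.033 m and z of ball1_center in the frame of scoop between 0.004 and 0.035 m and x of ball2_center in the frame of scoop between -0.02 and 0.048 m and y of ball2_center in the frame of scoop between -0.033 and 0.033 m and z of ball2_center in the frame of scoop between 0.004 and 0.035 m and x of ball3_center in the frame of scoop between -0.02 and 0.048 m and y of ball3_center in the frame of scoop between -0.033 and 0.033 m and z of ball3_center in the frame of scoop between 0.004 and 0.035 m and height (world z) of scoop above 0.05 m), for 0.2 s.
2. all three balls lie in the funnel with the gate shut (horizontal distance between each of ball1_center, ball2_center, ball3_center and feeder_mouth below 0.04 m and height (world z) of ball1_center between 0.076 and 0.125 m and height (world z) of ball2_center between 0.076 and 0.125 m and height (world z) of ball3_center between 0.076 and 0.125 m and value of joint gate below 0.008 m), for 0.3 s.
3. the scoop stands flat on the bench, let go (height (world z) of scoop below 0.006 m and angle between scoop's own z axis and vertical below 0.1 rad and linear speed of scoop below 0.03 m/s and contact force between the fingers and scoop below 0.1 N), for 0.2 s.
4. the gate is pulled out to the mark (value of joint gate between 0.041 and 0.049 m and contact force between the fingers and feeder above 2 N and contact force between scoop and feeder below 0.1 N), for 0.3 s.
At the end, for the whole second after the job is handed in: The gate is out 41 to 49 mm (mark at 45 mm), still, held there by the fingers (over 2 N) and not by the scoop; all three balls are in the feeder's chute or catch tray; the scoop stands flat on the bench, let go (all of step 3 and all of step 4 and x of ball1_center in the frame of feeder between 0.025 and 0.104 m and y of ball1_center in the frame of feeder between -0.033 and 0.033 m and height (world z) of each of ball1_center, ball2_center, ball3_center below 0.04 m and x of ball2_center in the frame of feeder between 0.025 and 0.104 m and y of ball2_center in the frame of feeder between -0.033 and 0.033 m and x of ball3_center in the frame of feeder between 0.025 and 0.104 m and y of ball3_center in the frame of feeder between -0.033 and 0.033 m and velocity of joint gate between -0.01 and 0.01 m/s); the arm keeps its last pose, push and grip.
It fails at once if a bystander is moved by more than 30 mm (distance of any of oil, driver, pliers, mug, jar, neck, mandrel from where it was at the start of the episode above 0.03 m).
It fails at once if a ball is handled with the fingers (contact force between the fingers and ball1 above 1 N or contact force between the fingers and ball2 above 1 N or contact force between the fingers and ball3 above 1 N).
It also fails if it takes over 70 s, if anything falls off the work surface, if the arm or the gripper's body presses on something with over 40 N, if the wrist force passes 120 N, or if a joint passes its speed limit or range.

## Working session

There is one attempt and no reset: what is moved stays moved. The work goes in short steps, Python scripts to look and compute and a tool call to move; the robot and the scene stay as the last step left them, time stands still between calls to the robot, and variables do not carry over. Pictures are saved under pics/ and viewed, about 8 in all and at most 12, crops included, and the job is handed in when it is done.

Besides the shell and the picture viewer there is one more tool, called after "Emit:" in YAML: its name, and indented under it one key for each argument. move_arm: Moves the arm, as the interface text tells. Its arguments: {"type":"object","properties":{"moves":{"type":"array","items":{"type":"object","properties":{"gripper":{"type":"number"},"xyz":{"type":"array","items":{"type":"number"}},"angular":{"type":"array","items":{"type":"number"}}}}}},"required":["moves"]}

```bash
ls; mkdir -p pics
cat > h.py <<'E'
import numpy as np, cv2
from bench import arm
from scipy.spatial.transform import Rotation as Rot
def cloud(name):
    c=arm.get_calibration(name); img,d=arm.get_image(name)
    K=np.array(c["camera_matrix"]);R=np.array(c["R"]);t=np.array(c["t"])
    v,u=np.mgrid[:384,:512]
    P=np.stack([(u-K[0,2])/K[0,0]*d,(v-K[1,2])/K[1,1]*d,d],-1)
    W=(P-t)@R
    W[d<=0]=np.nan
    return img,W,(K,R,t)
def ray(cal,u,v,z):
    K,R,t=cal; r=np.linalg.inv(K)@[u,v,1]; d=R.T@r; o=-R.T@t
    return o+d*(z-o[2])/d[2]
E
python3 - <<'E'
from h import *
for n in ["top","side"]:
    img,W,c=cloud(n); np.savez(f"{n}.npz",img=img,W=W,K=c[0],R=c[1],t=c[2])
    cv2.imwrite(f"pics/{n}1.png",cv2.resize(img,(800,600),interpolation=cv2.INTER_CUBIC))
    print(n,-c[1].T@c[2])
print(arm.read_state())
E
```

```text
pics
top [ 439.56998192  -14.15725006 1207.71619667]
side [  470.34727198 -1032.60306447   866.86421438]
{'clock': 0.1, 'joints': array([-8.86384584e-01,  3.85470789e-01,  6.76280135e-03, -4.39970464e-04,
       -1.19403897e+00, -2.58569170e-01]), 'joint_vel': array([ 3.43576570e-05, -2.20661632e-03,  4.64333143e-04,  1.19010559e-03,
        8.45580655e-04, -1.24347082e-03]), 'joint_efforts': array([-4.03412787e-04, -3.93319094e+01,  1.88929850e+01,  4.19804201e+00,
       -2.57424879e-03,  2.58399403e-06]), 'position': array([ 257.95596367, -568.69710501,  230.33573442]), 'ee_rot': array([-2.11236708e-01,  9.77434428e-01,  9.61779397e-04, -2.60836562e-04]), 'contact_force': array([-0.25484504, -0.46889413, -0.76390192]), 'wrist_torque': array([ 0.03526419,  0.03656484, -0.02079193]), 'gripper_width': 85.32634452140421}
```

View pics/top1.png

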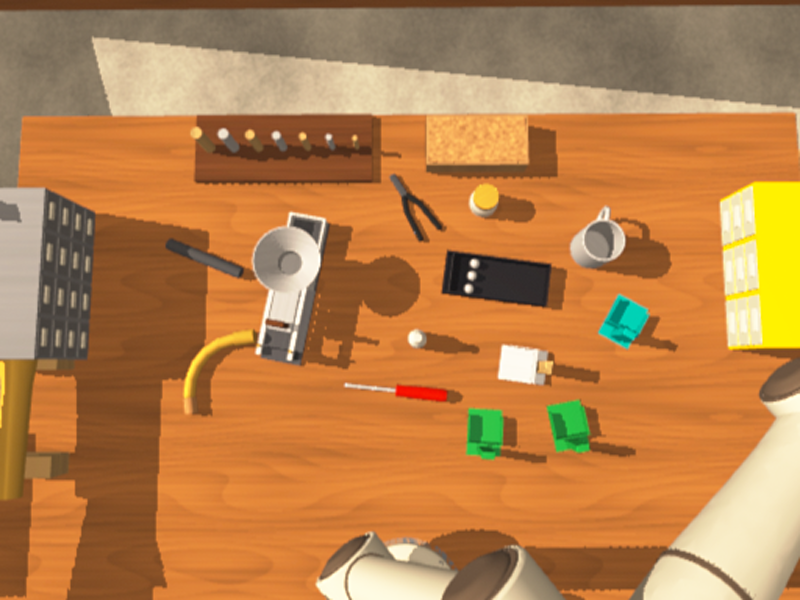

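View pics/side1.png

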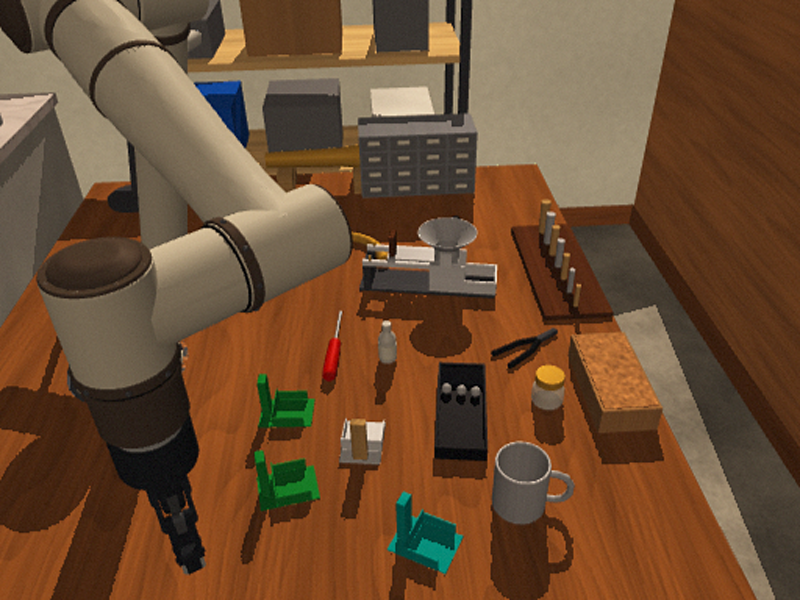

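The top view (800x600) shows the steel scoop at (523,365) with its wood post at (545,367). Its look-alikes are two green ones at (485,432) and (570,427) and a turquoise one at (625,320). The balls are at (474,264), (471,276) and (469,288) in the black tray, the feeder funnel at (287,258), and the red-brown grip at (277,323). I choose the white/steel one with the wooden handle. Next I'll measure it and check a crop.

```bash
cat > m.py <<'E'
from h import *
D=np.load("top.npz"); img=D["img"];W=D["W"];cal=(D["K"],D["R"],D["t"]); s=512/800
def box(x0,y0,x1,y1):
    m=np.zeros((384,512),bool); m[int(y0*s):int(y1*s),int(x0*s):int(x1*s)]=1; return m
z=W[...,2]; hsv=cv2.cvtColor(img,cv2.COLOR_BGR2HSV)
print("bench z",np.nanmedian(z[box(560,470,620,520)]))
def rect(m,h,name):
    pts=np.argwhere(m)[:,::-1]
    w=np.array([ray(cal,u,v,h)[:2] for u,v in pts]).astype(np.float32)
    r=cv2.minAreaRect(w); print(name,len(pts),"c",r[0],"sz",r[1],"ang",r[2],"mean",w.mean(0)); return w
b=box(490,335,560,395)
S=(hsv[...,1]<60)&(hsv[...,2]>100)&b; rect(S,10,"scoop white")
print("scoop heights",np.nanpercentile(z[S],[5,50,95]))
H=b&(z>60); rect(H,82,"handle z>60"); 
Hw=b&(hsv[...,1]>60)&(z>70);rect(Hw,82,"handle top"); print(np.nanmedian(z[H]) if H.any() else None)
b=box(430,240,565,315)
T=b&(hsv[...,2]<75); T=cv2.morphologyEx(T.astype(np.uint8),cv2.MORPH_CLOSE,np.ones((5,5)))>0
n,l,st,_=cv2.connectedComponentsWithStats(T.astype(np.uint8)); k=1+st[1:,4].argmax(); T=l==k
rect(T,27,"tray rim?"); R=b&(z>21); rect(R,27,"tray z>21")
B=box(455,250,490,300)&(hsv[...,2]>110)&(hsv[...,1]<80)
n,l,st,c=cv2.connectedComponentsWithStats(B.astype(np.uint8))
for i in range(1,n): print("ball",st[i],ray(cal,*c[i],12), np.nanmax(z[l==i]))
# feeder
b=box(235,205,345,370)
F=b&(z>120)&(z<140); w=rect(F,132,"funnel rim")
q=np.argwhere(F)[:,::-1].astype(np.float32); e=cv2.fitEllipse(cv2.convexHull(q)); print("ellipse",e,ray(cal,*e[0],132))
G=box(255,300,300,340)&(z>100); rect(G,122,"grip top"); print(W[G].reshape(-1,3).mean(0))
crop=img[130:390,140:420]; 
a=cv2.resize(img[205:260,300:370],None,fx=5.5,fy=5.5,interpolation=cv2.INTER_CUBIC)
bb=cv2.resize(img[150:205,270:365],None,fx=5,fy=5,interpolation=cv2.INTER_CUBIC)
cc=cv2.resize(img[130:240,150:222],(0,0),fx=5,fy=5,interpolation=cv2.INTER_CUBIC)
o=np.zeros((600,800,3),np.uint8)
o[:a.shape[0],:a.shape[1]]=a; o[310:310+bb.shape[0],:bb.shape[1]]=bb[:290,:430] if 0 else bb[:,:475]; cc=cc[:600,:320]; o[:cc.shape[0],480:480+cc.shape[1]]=cc
cv2.imwrite("pics/crop1.png",o)
E
python3 m.py
```

```text
bench z 0.16880185794575125
scoop white 560 c (438.4588623046875, -228.5672607421875) sz (88.15362548828125, 65.04984283447266) ang 82.4192886352539 mean [ 438.42502 -224.68817]
scoop heights [-1.64898888  2.3817437  22.51787837]
handle z>60 54 c (435.7945861816406, -260.98583984375) sz (17.17458724975586, 23.024351119995117) ang 88.62647247314453 mean [ 435.25433 -260.6486 ]
handle top 47 c (435.7928771972656, -262.41534423828125) sz (14.311673164367676, 22.958467483520508) ang 88.6114730834961 mean [ 435.46268 -261.82367]
80.95722095898364
tray rim? 1703 c (605.655517578125, -177.83999633789062) sz (203.10130310058594, 83.1484603881836) ang 82.2316665649414 mean [ 605.22345 -180.58403]
tray z>21 354 c (608.9330444335938, -178.46475219726562) sz (206.04794311523438, 85.17129516601562) ang 82.31069946289062 mean [ 611.31464 -165.33353]
ball [300 166   7   6  32] [ 638.63283617 -136.36681505   12.        ] 24.482315570977114
ball [299 173   6   7  31] [ 614.6423182  -130.59917111   12.        ] 24.205811085681503
ball [297 182   6   6  30] [ 588.32889362 -123.94838618   12.        ] 28.069598896143567
funnel rim 724 c (598.507080078125, 211.84854125976562) sz (180.74713134765625, 118.27198028564453) ang 1.4667768478393555 mean [623.02814 216.35866]
ellipse ((180.84353637695312, 175.38079833984375), (44.494529724121094, 66.3152084350586), 13.363960266113281) [599.40605941 218.13008689 132.        ]
grip top 60 c (513.999755859375, 232.17306518554688) sz (38.572566986083984, 11.51318645477295) ang 78.66386413574219 mean [513.98865 232.25308]
[514.10171831 232.62603981 120.25613433]
```

View pics/crop1.png

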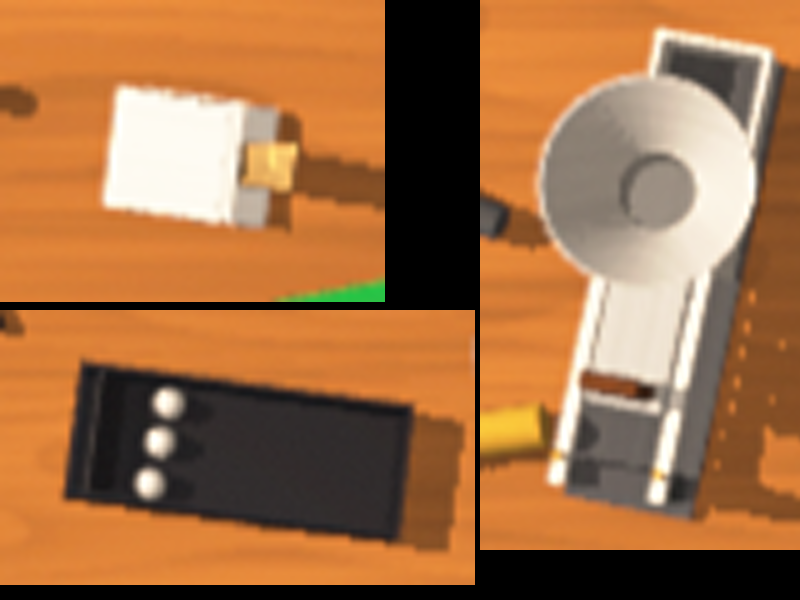

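The crop confirms it: a white steel scoop with a wood post pointing to -y, tray slope end to +y, and three balls in a row. The rough funnel fit (rim rect 180x118 mm) disagrees with the 116 mm mouth, so I'll redo it and work out the first approach.

```bash
cat >> h.py <<'E'
def down(yaw,pitch=0):
    """tool pointing down, tool y at yaw (deg); pitch>0 tips the front (yaw dir) up"""
    a=np.radians(yaw); y=np.array([np.cos(a),np.sin(a),0]); z=np.array([0,0,-1.])
    R=np.stack([np.cross(y,z),y,z],1)
    ax=np.cross(y,[0,0,1]) # rotation about this lifts y
    return Rot.from_rotvec(ax*np.radians(pitch)).as_matrix()@R
def goto(p,R,cur=None):
    if cur is None:
        s=arm.read_state(); cur=(s["position"],Rot.from_quat(s["ee_rot"]).as_matrix())
    d=cur[1].T@(np.array(p)-cur[0])/10; w=Rot.from_matrix(cur[1].T@R).as_rotvec()
    print("xyz",d.round(2).tolist(),"ang",w.round(3).tolist(), "rows>=",round(max(np.linalg.norm(d)/6.25,np.linalg.norm(w)/.187),1))
E
python3 - <<'E'
from h import *
D=np.load("top.npz"); img=D["img"];W=D["W"];cal=(D["K"],D["R"],D["t"])
P=W.reshape(-1,3); P=P[np.isfinite(P).all(1)]
q=P[(abs(P[:,2]-131)<5)&(np.hypot(P[:,0]-625,P[:,1]-217)<80)]
print(len(q))
from scipy.optimize import least_squares
f=least_squares(lambda c:np.hypot(q[:,0]-c[0],q[:,1]-c[1])-c[2],[625,217,58],loss="soft_l1");print("rim",f.x,np.abs(f.fun).mean())
# hull circle at 132
sub=np.zeros((384,512),bool);sub[140:192,158:210]=1
m=((W[...,2]>84)&(W[...,2]<140)&sub).astype(np.uint8);m=cv2.morphologyEx(m,cv2.MORPH_OPEN,np.ones((3,3)))
c=max(cv2.findContours(m,0,2)[0],key=cv2.contourArea)[:,0]
w=np.array([ray(cal,u,v,132)[:2] for u,v in cv2.convexHull(c)[:,0]]).astype(np.float32)
print("enclosing",cv2.minEnclosingCircle(w))
print(down(82.4,20)); goto([434.6,-261.5,200],down(82.4))
E
```

```text
407
rim [627.28484732 212.83703987  56.72031575] 2.5550391497282
enclosing ((627.6582641601562, 212.67237854003906), 61.146522521972656)
[[-9.91215540e-01  1.24280354e-01  4.52343496e-02]
 [ 1.32256390e-01  9.31437929e-01  3.39015681e-01]
 [-4.62411777e-18  3.42020143e-01 -9.39692621e-01]]
xyz [-28.77, 20.68, 3.07] ang [0.002, -0.001, 0.558] rows>= 5.7
```

Funnel now fits: centre (627.5, 212.7), outer radius 61 mm, and the grip is 115.2 mm away, as specified. Moving above the scoop.

Emit:
move_arm:
  moves:
    - {"gripper": 1,"xyz": [-5,3.6,0.5],"angular": [0,0,0.1]}
    - {"gripper": 1,"xyz": [-10,7.2,1],"angular": [0,0,0.2]}
    - {"gripper": 1,"xyz": [-15,10.8,1.6],"angular": [0,0,0.3]}
    - {"gripper": 1,"xyz": [-20,14.4,2.2],"angular": [0,0,0.4]}
    - {"gripper": 1,"xyz": [-25,18,2.7],"angular": [0,0,0.5]}
    - {"gripper": 1,"xyz": [-28.8,20.7,3.1],"angular": [0,0,0.558]}
    - {"gripper": 1,"xyz": [-28.8,20.7,3.1],"angular": [0,0,0.558]}
    - {"gripper": 1,"xyz": [-28.8,20.7,3.1],"angular": [0,0,0.558]}

```text
clock: 1.1
position: [434.7, -261.6, 200.1]
ee_rot: [0.066, 0.998, 0.0, -0.0]
contact_force: [-0.8, 0.2, -0.8]
gripper_width: 85.5
```

Run:
```python
from h import *
s=arm.read_state();print(s["clock"],s["position"],down(82.4).T@Rot.from_quat(s["ee_rot"]).as_matrix(),s["joints"])
img,W,c=cloud("wrist"); np.savez("w1.npz",img=img,W=W,K=c[0],R=c[1],t=c[2]); print(-c[1].T@c[2],c[1][2])
cv2.imwrite("pics/w1.png",img)
```

```text
1.1 [ 434.74534665 -261.6226268   200.09306914] [[ 9.99999068e-01  1.16788930e-03  7.06907512e-04]
 [-1.16793993e-03  9.99999315e-01  7.12166952e-05]
 [-7.06823855e-04 -7.20422544e-05  9.99999748e-01]] [-2.21339690e-01  2.12107648e-01 -3.22878487e-01 -9.66725565e-06
 -1.03652063e+00 -1.48092882e+00]
[ 368.40345376 -252.15180871  343.06217633] [ 0.26267384 -0.03537634 -0.96423595]
```

View pics/w1.png

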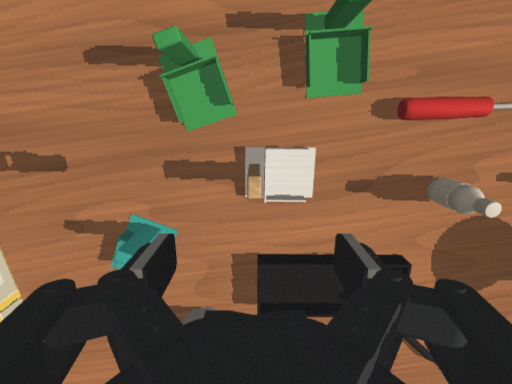

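The wrist view shows the steel scoop at (280,175), its post top at (255,188), and the tray at (320,285) behind the fingers. I'll refine the handle from this view.

Run:
```python
from h import *
D=np.load("w1.npz"); img=D["img"];W=D["W"];cal=(D["K"],D["R"],D["t"]);z=W[...,2]
hsv=cv2.cvtColor(img,cv2.COLOR_BGR2HSV)
sub=np.zeros((384,512),bool);sub[140:210,235:325]=1
def rect(m,h,n):
    p=np.argwhere(m)[:,::-1]; w=np.array([ray(cal,u,v,h)[:2] for u,v in p]).astype(np.float32)
    if len(w)>3: print(n,len(w),cv2.minAreaRect(w),"z",np.nanpercentile(z[m],[5,50,95]))
rect(sub&(abs(z-82)<5),82,"post top")
rect(sub&(hsv[...,1]>70)&(hsv[...,2]>110)&(z>30),82,"wood")
rect(sub&(abs(z-2)<3)&(hsv[...,1]<40)&(hsv[...,2]>90),2,"floor")
rect(sub&(abs(z-22)<3),22,"side walls"); rect(sub&(abs(z-28)<2),28,"back")
goto([434.6,-261.5,120],down(82.4))
```

```text
post top 320 ((432.7301025390625, -262.0478210449219), (13.326794624328613, 24.030120849609375), 82.45230865478516) z [80.44633681 81.80007733 82.83948627]
wood 294 ((429.2342529296875, -261.65972900390625), (13.326618194580078, 31.121620178222656), 82.7470703125) z [80.60103106 81.88851633 82.88941898]
floor 2637 ((438.6598205566406, -229.57550048828125), (89.17332458496094, 64.03720092773438), 81.44192504882812) z [0.80009172 2.02985585 3.24662826]
side walls 178 ((437.6777648925781, -232.65916442871094), (71.0827407836914, 65.29524230957031), 82.44657135009766) z [20.08133636 21.85880574 23.18769419]
back 101 ((434.4805603027344, -257.53802490234375), (20.393747329711914, 64.20915222167969), 83.09162139892578) z [26.9619963  27.97501091 29.29032567]
xyz [-0.0, 0.06, 8.02] ang [0.0, -0.001, -0.0] rows>= 1.3
```

Emit:
move_arm:
  moves:
    - {"gripper": 1,"xyz": [0.07,-0.05,5],"angular": [0,0,0]}
    - {"gripper": 1,"xyz": [0.07,-0.05,10],"angular": [0,0,0]}
    - {"gripper": 1,"xyz": [0.07,-0.05,14],"angular": [0,0,0]}
    - {"gripper": 1,"xyz": [0.07,-0.05,16.5],"angular": [0,0,0]}
    - {"gripper": 1,"xyz": [0.07,-0.05,16.5],"angular": [0,0,0]}
    - {"gripper": -1,"xyz": [0.07,-0.05,16.5],"angular": [0,0,0]}
    - {"gripper": -1,"xyz": [0.07,-0.05,16.5],"angular": [0,0,0]}
    - {"gripper": -1,"xyz": [0.07,-0.05,16.5],"angular": [0,0,0]}
    - {"gripper": -1,"xyz": [0.07,-0.05,16.5],"angular": [0,0,0]}
    - {"gripper": -1,"xyz": [0.07,-0.05,16.5],"angular": [0,0,0]}

```text
clock: 2.4
position: [434.8, -262.3, 36.1]
ee_rot: [0.066, 0.998, -0.0, 0.001]
contact_force: [-2.3, 0.4, 4.7]
gripper_width: 13.2
```

Emit:
move_arm:
  moves:
    - {"gripper": -1,"xyz": [0,0,-2],"angular": [0,0,0]}
    - {"gripper": -1,"xyz": [0,0,-5],"angular": [0,0,0]}
    - {"gripper": -1,"xyz": [0,0,-9],"angular": [0,0,0]}
    - {"gripper": -1,"xyz": [0,0,-12],"angular": [0,0,0]}
    - {"gripper": -1,"xyz": [0,0,-12],"angular": [0,0,0]}
    - {"gripper": -1,"xyz": [0,0,-12],"angular": [0,0,0]}

```text
clock: 3.15
position: [433.0, -261.5, 153.8]
ee_rot: [0.066, 0.998, 0.001, -0.001]
contact_force: [-0.1, 0.1, -2.2]
gripper_width: 13.3
```

Run:
```python
from h import *
s=arm.read_state();print(s["clock"],s["position"],s["ee_rot"],s["contact_force"])
img,W,c=cloud("wrist"); np.savez("w2.npz",img=img,W=W,K=c[0],R=c[1],t=c[2])
it,Wt,ct=cloud("top")
np.savez("top2.npz",img=it,W=Wt,K=ct[0],R=ct[1],t=ct[2])
cv2.imwrite("pics/w2.png",np.hstack([cv2.resize(img,(400,300)),cv2.resize(it[130:290,270:420],(320,300),interpolation=cv2.INTER_CUBIC)]))
```

```text
3.15 [ 432.99568612 -261.52242675  153.77477522] [ 6.63178750e-02  9.97797340e-01  6.57128535e-04 -1.40546399e-03] [-0.11188098  0.13402861 -2.15672223]
```

View pics/w2.png

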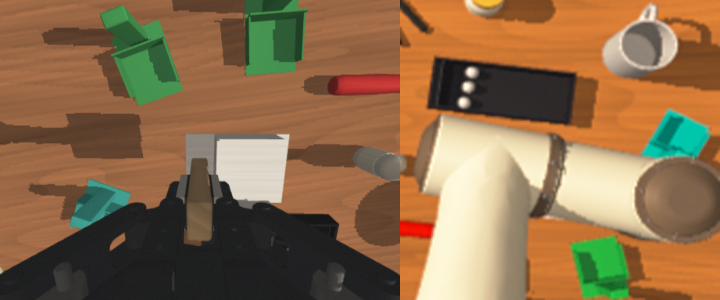

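Run:
```python
from h import *
for f in ["top","w1"]:
    D=np.load(f+".npz");img=D["img"];P=D["W"].reshape(-1,3);V=cv2.cvtColor(img,cv2.COLOR_BGR2GRAY).ravel()
    ok=np.isfinite(P).all(1)&(abs(P[:,0]-607)<70)&(abs(P[:,1]+178)<130)&(P[:,2]<40);P=P[ok];V=V[ok]
    a=np.radians(82.3);ex=np.array([np.cos(a),np.sin(a)]);ey=np.array([-ex[1],ex[0]])
    Q=(P[:,:2]-[607,-178]); x=Q@ex;y=Q@ey; z=P[:,2]
    print(f,len(P))
    for lab,u,v,lim in [("x",x,y,20),("y",y,x,50)]:
        m=abs(v)<lim; R=range(-112,112,3) if lab=="x" else range(-50,50,2)
        out=[]
        for k in R:
            st=3 if lab=="x" else 2
            g=m&(u>=k)&(u<k+st)
            if g.sum()>2 and not (lab=="x" and -84<k<66): out.append(f"{k}:{np.median(z[g]):.0f}/{np.median(V[g]):.0f}")
        print(lab," ".join(out))
```

```text
top 3730
x -112:-1/90 -103:27/55 -100:13/40 -97:3/44 -94:2/45 -91:5/45 -88:3/45 -85:3/45 68:3/33 71:3/27 74:8/24 77:12/23 80:18/22 83:21/24 86:24/34 89:25/50 92:3/37 95:1/34 98:26/43 101:21/85 104:-0/146 107:1/151 110:0/149
y -46:26/117 -44:27/109 -42:17/40 -40:3/32 -38:3/38 -36:4/45 -34:3/46 -32:3/45 -30:4/45 -28:3/45 -26:4/46 -24:4/46 -22:3/45 -20:4/45 -18:3/46 -16:3/45 -14:3/46 -12:4/46 -10:3/46 -8:4/46 -6:3/46 -4:3/46 -2:3/46 0:4/46 2:4/46 4:3/46 6:2/47 8:2/47 10:3/47 12:4/47 14:4/46 16:3/47 18:3/47 20:4/46 22:4/47 24:3/47 26:4/47 28:4/47 30:4/47 32:3/48 34:26/47 36:28/45 38:17/42 40:1/74 42:0/120 44:-1/146 46:-1/149 48:0/152
w1 9414
x -112:-0/77 -109:-0/76 -106:-0/74 -103:27/43 -100:26/37 -97:3/37 -94:3/37 -91:3/37 -88:3/37 -85:3/37
y -44:27/49 -42:27/34 -40:13/24 -38:3/36 -36:3/37 -34:3/36 -32:3/37 -30:2/36 -28:3/37 -26:3/36 -24:3/37 -22:3/36 -20:3/37 -18:3/37 -16:3/37 -14:3/37 -12:3/37 -10:3/37 -8:2/36 -6:3/37 -4:3/37 -2:3/37 0:3/37 2:2/37 4:2/37 6:3/37 8:3/37 10:3/37 12:3/37 14:2/37 16:3/37 18:3/37 20:3/37 36:27/37 38:27/36 40:13/25 42:0/112 44:-0/122 46:-0/124 48:0/124
```

```bash
cat > scoopfit.py <<'E'
from h import *
import sys
def fit(f,pos,q):
    D=np.load(f);img=D["img"];W=D["W"];hsv=cv2.cvtColor(img,cv2.COLOR_BGR2HSV)
    T=(W-pos)@Rot.from_quat(q).as_matrix()  # tool frame
    m=(hsv[...,1]<45)&(hsv[...,2]>100)&(T[...,1]>8)&(T[...,1]<85)&(abs(T[...,0])<45)&(T[...,2]>10)&(T[...,2]<60)
    n,l,st,_=cv2.connectedComponentsWithStats(m.astype(np.uint8)); m=l==1+st[1:,4].argmax()
    p=T[m]; p=p[p[:,2]>29]
    A=np.c_[p[:,:2],np.ones(len(p))]
    for _ in range(5):
        c,*_=np.linalg.lstsq(A,p[:,2],rcond=None); r=abs(A@c-p[:,2])<1.5; A,p=A[r],p[r]
    print("n",len(p),"z=",c,"tilt deg",np.degrees(c[:2]),"z at y33",c@[0,33,1])
    print("x pct",np.percentile(p[:,0],[0,1,99,100]),"y pct",np.percentile(p[:,1],[0,1,99,100]))
    print(cv2.minAreaRect(p[:,:2].astype(np.float32)))
if __name__=="__main__":
    fit("w2.npz",np.array([432.996,-261.522,153.775]),[6.63178750e-02,9.97797340e-01,6.57128535e-04,-1.40546399e-03])
E
python3 scoopfit.py
python3 - <<'E'
from h import *
a=np.radians(82.3);ex=np.array([np.cos(a),np.sin(a),0])
O=np.array([611.3,-161.2,0])
p=O+(-50-33)*ex
R=down(82.3)
for z in [110,39.5]: print(p); goto(p+[0,0,z],R)
E
```

```text
n 6404 z= [-2.81058640e-03  1.59653275e-03  3.38906056e+01] tilt deg [-0.16103474  0.09147459] z at y33 33.94329121732548
x pct [-33.04163228 -30.91976802  30.84639933  32.59486574] y pct [ 8.23324506  9.14902618 77.82612745 78.99767999]
((-0.22689056396484375, 43.5942268371582), (65.57473754882812, 70.78573608398438), 0.055695369839668274)
[ 600.17914661 -243.45160558    0.        ]
xyz [-16.35, 4.01, 4.29] ang [0.001, -0.004, 0.002] rows>= 2.8
[ 600.17914661 -243.45160558    0.        ]
xyz [-16.37, 4.01, 11.34] ang [0.001, -0.004, 0.002] rows>= 3.3
```

Emit:
move_arm:
  moves:
    - {"gripper": -1,"xyz": [-5,1.2,0],"angular": [0,0,0]}
    - {"gripper": -1,"xyz": [-10,2.5,0],"angular": [0.001,-0.004,0.002]}
    - {"gripper": -1,"xyz": [-14,3.4,2],"angular": [0.001,-0.004,0.002]}
    - {"gripper": -1,"xyz": [-16.36,4.01,4.3],"angular": [0.001,-0.004,0.002]}
    - {"gripper": -1,"xyz": [-16.36,4.01,6],"angular": [0.001,-0.004,0.002]}
    - {"gripper": -1,"xyz": [-16.36,4.01,6],"angular": [0.001,-0.004,0.002]}
    - {"gripper": -1,"xyz": [-16.36,4.01,6],"angular": [0.001,-0.004,0.002]}

```text
clock: 4.12
position: [601.2, -244.3, 95.8]
ee_rot: [0.067, 0.998, -0.001, 0.002]
contact_force: [0.7, -0.1, -2.3]
gripper_width: 13.0
```

Run:
```python
from h import *
s=arm.read_state();print(s["clock"],s["position"],s["ee_rot"],s["contact_force"],s["joints"])
a=np.radians(82.3);ex=np.array([np.cos(a),np.sin(a),0]);O=np.array([611.3,-161.2,0])
goto(O+(-83)*ex+[0,0,40],down(82.3))
img,W,c=cloud("wrist"); np.savez("w3.npz",img=img,W=W,K=c[0],R=c[1],t=c[2])
it,Wt,ct=cloud("side")
cv2.imwrite("pics/w3.png",np.hstack([img[:300],cv2.resize(it[190:340,220:340],(240,300),interpolation=cv2.INTER_CUBIC)]))
```

```text
4.125 [ 601.22575241 -244.27954313   95.83701601] [ 6.71432182e-02  9.97740861e-01 -8.21158547e-04  2.07083784e-03] [ 0.68784782 -0.05356703 -2.31479555] [-0.13648805  0.53802626 -0.10338589  0.00169225 -0.92513941 -1.56971154]
xyz [0.14, 0.08, 5.58] ang [-0.001, 0.004, 0.0] rows>= 0.9
```

View pics/w3.png

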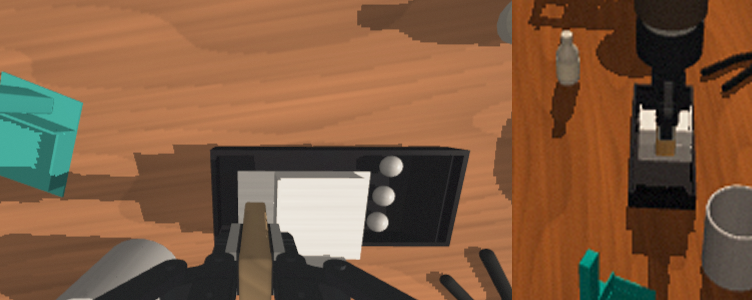

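The scoop hangs level over the tray. The balls at (391,166), (383,195) and (377,222) are ahead of the lip at x≈370. A quick check of the tray fit and balls from this nearer view.

Run:
```python
from h import *
D=np.load("w3.npz");img=D["img"];W=D["W"];cal=(D["K"],D["R"],D["t"])
a=np.radians(82.3);ex=np.array([np.cos(a),np.sin(a)]);ey=np.array([-ex[1],ex[0]]);O=np.array([611.3,-161.2])
Q=W[...,:2]-O; x=Q@ex;y=Q@ey;z=W[...,2]
r=(abs(z-27)<2)&(abs(x)<140)&(abs(y)<60)
p=r&(y>30)&(x>-100)&(x<60); 
for k in range(-110,70,20):
    g=p&(x>k)&(x<k+20); 
    if g.sum()>5: print(k,g.sum(),np.percentile(y[g],[3,97]).round(1))
g=r&(abs(y)<30)&(x>60); print("end",np.percentile(x[g],[3,97]))
g=r&(abs(y)<30)&(x<-100); print("rear",g.sum(),np.percentile(x[g],[3,97]) if g.sum() else 0)
for k in range(50,78,3):
    g=(abs(y)<25)&(x>k)&(x<k+3); print(k,np.nanmedian(z[g]).round(1) if g.sum() else None,end="; ")
hsv=cv2.cvtColor(img,cv2.COLOR_BGR2HSV);B=((hsv[...,2]>90)&(hsv[...,1]<60)&(x>5)&(x<60)&(abs(y)<40)&(z<30)).astype(np.uint8)
n,l,st,c=cv2.connectedComponentsWithStats(B)
for i in range(1,n):
    if st[i,4]>60:
        w=ray(cal,st[i,0]+st[i,2]/2-.5,st[i,1]+st[i,3]/2-.5,12); q=w[:2]-O; print("\nball",st[i],(q@ex).round(1),(q@ey).round(1),np.nanmax(z[l==i]))
```

```text
-110 76 [38.7 42.7]
-90 148 [38.7 42.7]
-70 148 [38.7 42.7]
-50 145 [38.7 42.6]
-30 148 [38.7 42.6]
-10 143 [38.7 42.6]
10 144 [38.7 42.6]
30 139 [38.7 42.5]
50 66 [38.7 42.5]
end [70.55569146 86.56336032]
rear 347 [-119.04294826 -115.13997508]
50 3.1; 53 3.1; 56 5.7; 59 9.7; 62 14.2; 65 18.2; 68 22.7; 71 26.4; 74 26.5; 77 None; 
ball [381 156  23  21 362] 35.2 26.4 22.16725163041419

ball [374 186  21  20 335] 31.7 -0.1 22.473206188704175

ball [368 212  21  20 321] 29.5 -24.9 22.295755297301124
```

Emit:
move_arm:
  moves:
    - {"gripper": -1,"xyz": [0.18,0.1,0],"angular": [-0.001,0.004,0]}
    - {"gripper": -1,"xyz": [0.18,0.1,2.5],"angular": [-0.001,0.004,0]}
    - {"gripper": -1,"xyz": [0.18,0.1,4.5],"angular": [-0.001,0.004,0]}
    - {"gripper": -1,"xyz": [0.18,0.1,5.4],"angular": [-0.001,0.004,0]}
    - {"gripper": -1,"xyz": [0.18,0.1,5.4],"angular": [-0.001,0.004,0]}
    - {"gripper": -1,"xyz": [0.18,0.1,5.4],"angular": [-0.001,0.004,0]}

```text
clock: 4.97
position: [601.0, -243.0, 42.4]
ee_rot: [0.067, 0.998, -0.0, 0.001]
contact_force: [0.4, 0.0, -1.4]
gripper_width: 13.4
```

Emit:
move_arm:
  moves:
    - {"gripper": -1,"xyz": [0.1,0,0.2],"angular": [0,0,0]}
    - {"gripper": -1,"xyz": [0.1,0,0.3],"angular": [0,0,0]}
    - {"gripper": -1,"xyz": [0.1,0,0.3],"angular": [0,0,0]}

```text
clock: 5.35
position: [599.3, -242.7, 39.1]
ee_rot: [0.067, 0.998, -0.0, 0.0]
contact_force: [-2.4, -0.0, 3.5]
gripper_width: 13.2
```

Emit:
move_arm:
  moves:
    - {"gripper": -1,"xyz": [0,1.0,-0.03],"angular": [0,0,0]}
    - {"gripper": -1,"xyz": [0,2.0,-0.03],"angular": [0,0,0]}
    - {"gripper": -1,"xyz": [0,2.7,-0.03],"angular": [0,0,0]}
    - {"gripper": -1,"xyz": [0,3.3,-0.03],"angular": [0,0,0]}
    - {"gripper": -1,"xyz": [0,3.8,-0.03],"angular": [0,0,0]}
    - {"gripper": -1,"xyz": [0,4.2,-0.03],"angular": [0,0,0]}
    - {"gripper": -1,"xyz": [0,4.6,-0.03],"angular": [0,0,0]}
    - {"gripper": -1,"xyz": [0,5.0,-0.03],"angular": [0,0,0]}
    - {"gripper": -1,"xyz": [0,5.3,-0.03],"angular": [0,0,0]}
    - {"gripper": -1,"xyz": [0,5.3,-0.03],"angular": [0,0,0]}

```text
clock: 6.6
position: [606.6, -190.2, 39.1]
ee_rot: [0.067, 0.998, -0.0, 0.0]
contact_force: [-0.4, -3.8, 6.0]
gripper_width: 13.5
```

```bash
cat > look.py <<'E'
from h import *
import sys
n=sys.argv[1]
s=arm.read_state();print(s["clock"],s["position"],s["contact_force"])
img,W,c=cloud("wrist")
it,Wt,ct=cloud("top"); isd,_,_=cloud("side")
np.savez(n+".npz",img=img,W=W,K=c[0],R=c[1],t=c[2])
O=np.array([610.9,-160.4]);a=np.radians(82.3);ex=np.array([np.cos(a),np.sin(a)]);ey=np.array([-ex[1],ex[0]])
q=s["position"][:2]-O; print("TCP tray",(q@ex).round(1),(q@ey).round(1))
# bright blobs in wrist image, ball-like, as tool-frame points from depth
T=(W-s["position"])@Rot.from_quat(s["ee_rot"]).as_matrix()
g=cv2.cvtColor(img,cv2.COLOR_BGR2GRAY)
cv2.imwrite(f"pics/{n}.png",np.hstack([img[:300],cv2.resize(isd[190:340,220:340],(240,300),interpolation=cv2.INTER_CUBIC)]))
# points standing between 6 and 22 mm above scoop floor, between side walls
h=33.9-T[...,2]; m=(h>6)&(h<21)&(abs(T[...,0])<29)&(T[...,1]>16)&(T[...,1]<100)
k,l,st,_=cv2.connectedComponentsWithStats(m.astype(np.uint8))
for i in range(1,k):
    if st[i,4]>30: p=T[l==i]; print("blob",st[i].tolist(),"scoop x,y",np.median(p[:,1]-33.5).round(1),np.median(p[:,0]).round(1),"h",np.percentile(33.9-p[:,2],95).round(1))
E
python3 look.py w4
```

```text
6.6 [ 606.63854292 -190.16870095   39.10398858] [-0.40936064 -3.84894933  5.96272354]
TCP tray -30.1 0.2
blob [356, 180, 63, 88, 3427] scoop x,y 58.9 1.1 h 18.1
```

View pics/w4.png

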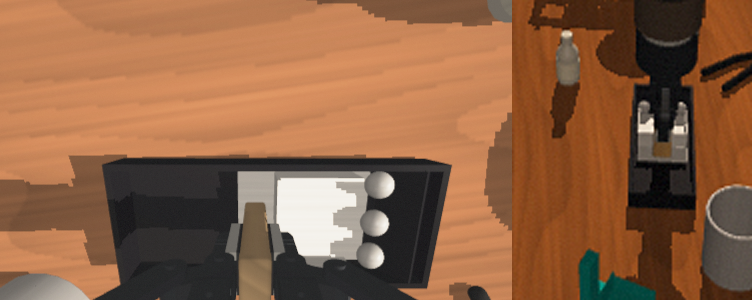

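Lip at tray x≈48 and all three balls sit in a row at the lip, at (379,185), (374,222) and (370,256), against the slope. Pushing the last few mm.

Emit:
move_arm:
  moves:
    - {"gripper": -1,"xyz": [0,0.2,0],"angular": [0,0,0]}
    - {"gripper": -1,"xyz": [0,0.4,0],"angular": [0,0,0]}
    - {"gripper": -1,"xyz": [0,0.55,0],"angular": [0,0,0]}
    - {"gripper": -1,"xyz": [0,0.65,0],"angular": [0,0,0]}
    - {"gripper": -1,"xyz": [0,0.65,0],"angular": [0,0,0]}

```text
clock: 7.38
position: [607.5, -183.9, 39.1]
ee_rot: [0.067, 0.998, -0.0, 0.0]
contact_force: [-0.7, -4.0, 5.2]
gripper_width: 13.5
```

```bash
python3 look.py w5
```

```text
7.375 [ 607.47799543 -183.92182623   39.12143435] [-0.6860739  -3.97807157  5.20468876]
TCP tray -23.8 0.2
blob [348, 180, 64, 89, 3690] scoop x,y 53.5 1.3 h 19.9
```

```bash
cat >> h.py <<'E'
def lip(L,yaw,pitch,off=(0,78.5,35.9)):
    R=down(yaw,pitch); return np.array(L)-R@np.array(off),R
E
python3 - <<'E'
from h import *
a=np.radians(82.3);ex=np.array([np.cos(a),np.sin(a),0]);ey=np.array([-ex[1],ex[0],0]);O=np.array([610.9,-160.4,0])
for th in [3,6,9,12,15,18,22,26]:
    h=90*np.sin(np.radians(th)); L=O+(54.7+.65*min(h,24))*ex+.2*ey+[0,0,3.5+h]
    print(th,round(h,1));goto(*lip(L,82.3,th))
L=O+(54.7+.65*24)*ex+.2*ey+[0,0,60+h]; goto(*lip(L,82.3,26))
E
```

```text
3 4.7
xyz [-0.0, 0.13, -0.08] ang [-0.053, 0.001, 0.0] rows>= 0.3
6 9.4
xyz [-0.0, 0.28, -0.13] ang [-0.105, 0.001, 0.0] rows>= 0.6
9 14.1
xyz [-0.0, 0.45, -0.16] ang [-0.157, 0.001, 0.0] rows>= 0.8
12 18.7
xyz [-0.0, 0.64, -0.19] ang [-0.21, 0.001, 0.0] rows>= 1.1
15 23.3
xyz [-0.0, 0.85, -0.2] ang [-0.262, 0.001, 0.0] rows>= 1.4
18 27.8
xyz [-0.0, 0.83, -0.21] ang [-0.315, 0.001, 0.0] rows>= 1.7
22 33.7
xyz [-0.0, 0.78, -0.2] ang [-0.384, 0.001, 0.0] rows>= 2.1
26 39.5
xyz [-0.0, 0.78, -0.17] ang [-0.454, 0.001, 0.0] rows>= 2.4
xyz [-0.01, 0.78, -5.82] ang [-0.454, 0.001, 0.0] rows>= 2.4
```

Emit:
move_arm:
  moves:
    - {"gripper": -1,"xyz": [0,0.13,-0.08],"angular": [-0.053,0,0]}
    - {"gripper": -1,"xyz": [0,0.28,-0.13],"angular": [-0.105,0,0]}
    - {"gripper": -1,"xyz": [0,0.45,-0.17],"angular": [-0.157,0,0]}
    - {"gripper": -1,"xyz": [0,0.64,-0.2],"angular": [-0.21,0,0]}
    - {"gripper": -1,"xyz": [0,0.82,-0.22],"angular": [-0.262,0,0]}
    - {"gripper": -1,"xyz": [0,0.82,-0.23],"angular": [-0.315,0,0]}
    - {"gripper": -1,"xyz": [0,0.78,-0.23],"angular": [-0.384,0,0]}
    - {"gripper": -1,"xyz": [0,0.78,-0.23],"angular": [-0.42,0,0]}
    - {"gripper": -1,"xyz": [0,0.78,-0.23],"angular": [-0.42,0,0]}
    - {"gripper": -1,"xyz": [0,0.78,-0.23],"angular": [-0.42,0,0]}

```text
clock: 8.78
position: [608.4, -175.9, 40.7]
ee_rot: [0.065, 0.976, 0.207, 0.014]
contact_force: [0.4, -2.1, 3.0]
gripper_width: 13.4
```

```bash
python3 look.py w6
```

```text
8.775 [ 608.37964644 -175.93194171   40.74610986] [ 0.36968342 -2.05138287  2.98309737]
TCP tray -15.7 0.4
blob [279, 183, 26, 71, 1108] scoop x,y -8.9 10.3 h 17.5
```

View pics/w6.png

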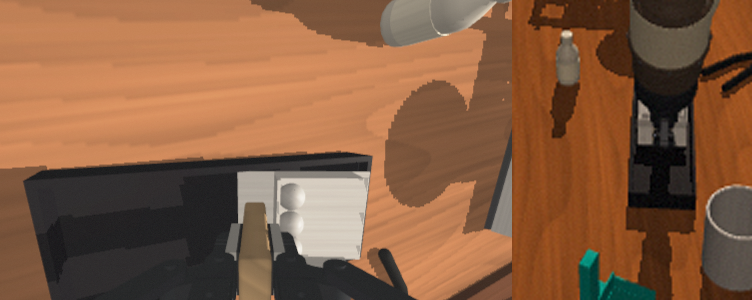

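All three balls lie in a row against the scoop's back wall, at (291,196), (291,224) and (291,246). Lifting now.

Run:
```python
from h import *
s=arm.read_state(); p=s["position"]; R=Rot.from_quat(s["ee_rot"]).as_matrix()
for d in [20,60,100,150]: goto(p+[0,0,d],R)
p1=p+[0,0,150]
F=np.array([627.5,212.7,0]); a=np.radians(82); ex=np.array([np.cos(a),np.sin(a),0])
# transit in a second call, from p1
L=F-12*ex+[0,0,190]; p2,R2=lip(L,82,24); print(p1,p2)
for f in [.05,.15,.3,.45,.6,.75,.88,.96,1]: goto(p1+f*(p2-p1),R2,(p1,R))
```

```text
xyz [0.0, 0.81, -1.83] ang [0.0, 0.0, 0.0] rows>= 0.3
xyz [0.0, 2.44, -5.48] ang [0.0, 0.0, 0.0] rows>= 1.0
xyz [0.0, 4.07, -9.13] ang [0.0, 0.0, 0.0] rows>= 1.6
xyz [0.0, 6.11, -13.7] ang [0.0, 0.0, 0.0] rows>= 2.4
[ 608.25533054 -175.47844225  190.7232929 ] [613.81717377 115.34163251 190.86745545]
xyz [0.17, 1.32, 0.59] ang [0.001, -0.002, 0.005] rows>= 0.2
xyz [0.5, 3.96, 1.76] ang [0.001, -0.002, 0.005] rows>= 0.7
xyz [1.0, 7.92, 3.53] ang [0.001, -0.002, 0.005] rows>= 1.4
xyz [1.5, 11.88, 5.29] ang [0.001, -0.002, 0.005] rows>= 2.1
xyz [1.99, 15.84, 7.05] ang [0.001, -0.002, 0.005] rows>= 2.8
xyz [2.49, 19.8, 8.82] ang [0.001, -0.002, 0.005] rows>= 3.5
xyz [2.92, 23.23, 10.35] ang [0.001, -0.002, 0.005] rows>= 4.1
xyz [3.19, 25.34, 11.29] ang [0.001, -0.002, 0.005] rows>= 4.5
xyz [3.32, 26.4, 11.76] ang [0.001, -0.002, 0.005] rows>= 4.7
```

Emit:
move_arm:
  moves:
    - {"gripper": -1,"xyz": [0,0.4,-0.9],"angular": [0,0,0]}
    - {"gripper": -1,"xyz": [0,1.63,-3.65],"angular": [0,0,0]}
    - {"gripper": -1,"xyz": [0,3.26,-7.3],"angular": [0,0,0]}
    - {"gripper": -1,"xyz": [0,4.88,-10.95],"angular": [0,0,0]}
    - {"gripper": -1,"xyz": [0,5.9,-13.2],"angular": [0,0,0]}
    - {"gripper": -1,"xyz": [0,6.11,-13.7],"angular": [0,0,0]}
    - {"gripper": -1,"xyz": [0,6.11,-13.7],"angular": [0,0,0]}
    - {"gripper": -1,"xyz": [0,6.11,-13.7],"angular": [0,0,0]}

```text
clock: 9.93
position: [607.3, -175.5, 188.9]
ee_rot: [0.066, 0.976, 0.209, 0.012]
contact_force: [-0.2, 0.3, -4.2]
gripper_width: 13.3
```

Emit:
move_arm:
  moves:
    - {"gripper": -1,"xyz": [0.17,1.32,0.59],"angular": [0,0,0]}
    - {"gripper": -1,"xyz": [0.5,3.96,1.76],"angular": [0,0,0]}
    - {"gripper": -1,"xyz": [1.0,7.92,3.53],"angular": [0,0,0]}
    - {"gripper": -1,"xyz": [1.5,11.88,5.29],"angular": [0,0,0]}
    - {"gripper": -1,"xyz": [1.99,15.84,7.05],"angular": [0,0,0]}
    - {"gripper": -1,"xyz": [2.49,19.8,8.82],"angular": [0,0,0]}
    - {"gripper": -1,"xyz": [2.92,23.23,10.35],"angular": [0,0,0]}
    - {"gripper": -1,"xyz": [3.19,25.34,11.29],"angular": [0,0,0]}
    - {"gripper": -1,"xyz": [3.32,26.4,11.76],"angular": [0.001,-0.002,0.005]}
    - {"gripper": -1,"xyz": [3.32,26.4,11.76],"angular": [0.001,-0.002,0.005]}

```text
clock: 11.18
position: [613.4, 115.6, 190.8]
ee_rot: [0.068, 0.976, 0.207, 0.014]
contact_force: [-0.1, -0.6, -1.9]
gripper_width: 13.3
```

```bash
python3 look.py w7
python3 - <<'E'
from h import *
s=arm.read_state(); print(s["joints"])
F=np.array([627.5,212.7,0]); a=np.radians(82); ex=np.array([np.cos(a),np.sin(a),0])
for th,d,z in [(24,-12,180),(16,-12,172),(8,-12,160),(0,-12,145),(-5,-12,135),(-8,-12,130),(-12,-12,127),(-17,-12,125),(-22,-12,124),(-28,-12,124),(-35,-12,124)]:
    print(th); goto(*lip(F+d*ex+[0,0,z],82,th))
E
```

```text
11.175 [613.41981696 115.55774342 190.76410743] [-0.14014014 -0.60230906 -1.88807465]
TCP tray 273.8 34.5
blob [279, 181, 26, 73, 1152] scoop x,y -8.8 8.6 h 17.5
[ 0.23411284  0.38751626  0.00684614 -0.44523887 -1.07342618 -1.75337001]
24
xyz [0.03, -0.29, 0.98] ang [-0.0, -0.0, -0.001] rows>= 0.2
16
xyz [0.03, -0.04, 0.65] ang [0.139, -0.0, -0.001] rows>= 0.7
8
xyz [0.03, 0.19, 0.78] ang [0.279, -0.0, -0.001] rows>= 1.5
0
xyz [0.03, 0.42, 1.29] ang [0.419, -0.0, -0.001] rows>= 2.2
-5
xyz [0.03, 0.6, 1.74] ang [0.506, -0.0, -0.001] rows>= 2.7
-8
xyz [0.03, 0.77, 1.93] ang [0.558, -0.0, -0.001] rows>= 3.0
-12
xyz [0.03, 1.16, 1.89] ang [0.628, -0.0, -0.001] rows>= 3.4
-17
xyz [0.03, 1.75, 1.73] ang [0.715, -0.001, -0.001] rows>= 3.8
-22
xyz [0.03, 2.41, 1.54] ang [0.803, -0.001, -0.001] rows>= 4.3
-28
xyz [0.04, 3.28, 1.29] ang [0.907, -0.001, -0.001] rows>= 4.9
-35
xyz [0.04, 4.31, 1.11] ang [1.029, -0.001, -0.001] rows>= 5.5
```

View pics/w7.png

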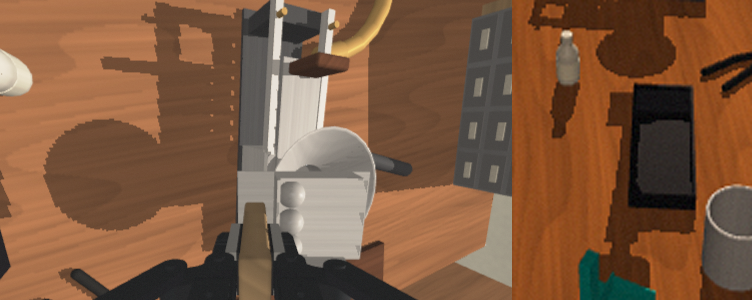

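The balls are still in the scoop and the lip is over the funnel (px 325,170), with the gate grip at (319,64). I'll check the funnel centre from this nearer view before tipping.

Run:
```python
from h import *
from scipy.optimize import least_squares
D=np.load("w7.npz");W=D["W"].reshape(-1,3); 
q=W[(abs(W[:,2]-132)<1.5)&(np.hypot(W[:,0]-627.5,W[:,1]-212.7)<75)]
r=np.hypot(*(q[:,:2]-[627.5,212.7]).T); q=q[r>50]
f=least_squares(lambda c:np.hypot(q[:,0]-c[0],q[:,1]-c[1])-60,[627,212],loss="soft_l1");print(len(q),f.x,np.abs(f.fun).mean())
g=W[(abs(W[:,2]-121)<2.5)&(np.hypot(W[:,0]-514,W[:,1]-232)<30)]
print("grip",len(g),cv2.minAreaRect(g[:,:2].astype(np.float32)),np.median(g[:,2]))
```

```text
751 [627.61127366 213.43052362] 1.1098188592719442
grip 516 ((513.9923095703125, 235.70530700683594), (36.579071044921875, 12.293472290039062), 79.1415023803711) 121.68155273667503
```

Emit:
move_arm:
  moves:
    - {"gripper": -1,"xyz": [0,-0.15,0.8],"angular": [0.07,0,0]}
    - {"gripper": -1,"xyz": [0,0.08,0.7],"angular": [0.209,0,0]}
    - {"gripper": -1,"xyz": [0,0.3,1.0],"angular": [0.349,0,0]}
    - {"gripper": -1,"xyz": [0,0.42,1.29],"angular": [0.419,0,0]}
    - {"gripper": -1,"xyz": [0,0.6,1.74],"angular": [0.506,0,0]}
    - {"gripper": -1,"xyz": [0,0.77,1.93],"angular": [0.558,0,0]}
    - {"gripper": -1,"xyz": [0,1.16,1.89],"angular": [0.628,0,0]}
    - {"gripper": -1,"xyz": [0,1.45,1.8],"angular": [0.67,0,0]}
    - {"gripper": -1,"xyz": [0,1.75,1.73],"angular": [0.715,0,0]}
    - {"gripper": -1,"xyz": [0,1.75,1.73],"angular": [0.715,0,0]}

```text
clock: 12.58
position: [617.4, 138.1, 182.3]
ee_rot: [0.069, 0.987, -0.147, -0.01]
contact_force: [-1.1, -0.1, -2.1]
gripper_width: 13.5
```

```bash
python3 look.py w8
python3 - <<'E'
from h import *
F=np.array([627.5,213,0]); a=np.radians(82); ex=np.array([np.cos(a),np.sin(a),0])
for th in [-22,-28,-35]: goto(*lip(F-12*ex+[0,0,124],82,th))
E
```

```text
12.575 [617.37738923 138.05543051 182.3027689 ] [-1.1201108  -0.07877699 -2.14846594]
TCP tray 296.6 33.6
xyz [0.03, 0.36, -0.53] ang [0.089, -0.0, -0.0] rows>= 0.5
xyz [0.03, 0.85, -1.29] ang [0.193, -0.0, -0.0] rows>= 1.0
xyz [0.03, 1.51, -2.11] ang [0.316, -0.0, -0.0] rows>= 1.7
```

View pics/w8.png

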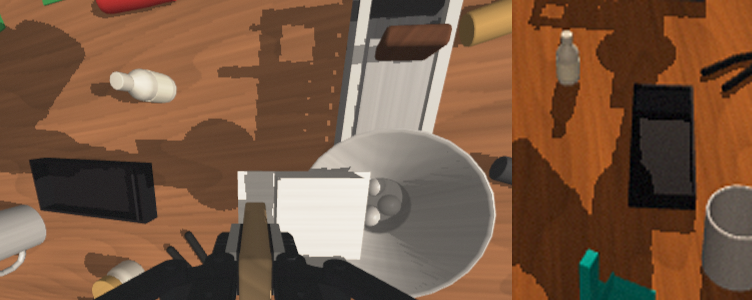

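All three balls are in the funnel throat at (374,187), (389,206) and (372,216), and the scoop is empty. Backing out upward and returning to the scoop's old spot.

Run:
```python
from h import *
s=arm.read_state(); p=s["position"]; R=Rot.from_quat(s["ee_rot"]).as_matrix()
goto(p+[0,0,60],R); goto(p+[0,-10,70],down(82.4))
p1=np.array([434,-262,150]); goto(p1,down(82.4))
```

```text
xyz [0.0, -1.75, -5.74] ang [0.0, 0.0, 0.0] rows>= 1.0
xyz [-0.14, -2.98, -6.41] ang [-0.295, -0.001, -0.007] rows>= 1.6
xyz [12.56, -39.33, 15.38] ang [-0.295, -0.001, -0.007] rows>= 7.0
```

Emit:
move_arm:
  moves:
    - {"gripper": -1,"xyz": [0,-1.2,-3.8],"angular": [0,0,0]}
    - {"gripper": -1,"xyz": [-0.14,-2.9,-6.4],"angular": [-0.15,0,-0.003]}
    - {"gripper": -1,"xyz": [1.5,-7.7,-3.6],"angular": [-0.295,-0.001,-0.007]}
    - {"gripper": -1,"xyz": [3.16,-12.4,-0.74],"angular": [-0.295,-0.001,-0.007]}
    - {"gripper": -1,"xyz": [4.8,-17.2,2.1],"angular": [-0.295,-0.001,-0.007]}
    - {"gripper": -1,"xyz": [6.46,-21.9,4.9],"angular": [-0.295,-0.001,-0.007]}
    - {"gripper": -1,"xyz": [8.1,-26.6,7.75],"angular": [-0.295,-0.001,-0.007]}
    - {"gripper": -1,"xyz": [9.8,-31.3,10.6],"angular": [-0.295,-0.001,-0.007]}
    - {"gripper": -1,"xyz": [11.3,-35.7,13.2],"angular": [-0.295,-0.001,-0.007]}
    - {"gripper": -1,"xyz": [12.56,-39.33,15.38],"angular": [-0.295,-0.001,-0.007]}

```text
clock: 13.98
position: [432.8, -263.7, 150.4]
ee_rot: [0.067, 0.998, -0.001, 0.0]
contact_force: [1.5, -0.4, -1.6]
gripper_width: 13.2
```

Emit:
move_arm:
  moves:
    - {"gripper": -1,"xyz": [0,0,0],"angular": [0,0,0]}
    - {"gripper": -1,"xyz": [0,0,0],"angular": [0,0,0]}

```text
clock: 14.22
position: [434.4, -262.2, 150.7]
ee_rot: [0.067, 0.998, -0.001, 0.0]
contact_force: [0.4, -0.0, -1.1]
gripper_width: 13.3
```

Run:
```python
from h import *
from scoopfit import fit
s=arm.read_state(); print(s["clock"],s["position"],s["joints"])
img,W,c=cloud("wrist"); np.savez("w9.npz",img=img,W=W,K=c[0],R=c[1],t=c[2])
fit("w9.npz",s["position"],s["ee_rot"])
it,Wt,ct=cloud("top");np.savez("top3.npz",img=it,W=Wt,K=ct[0],R=ct[1],t=ct[2])
u,v=183,165
# gate grip & throat heights from top view
P=Wt.reshape(-1,3); g=P[(P[:,2]>112)&(P[:,2]<127)&(np.hypot(P[:,0]-514,P[:,1]-234)<25)]; print("grip",len(g),cv2.minAreaRect(g[:,:2].astype(np.float32)))
q=P[np.hypot(P[:,0]-627.6,P[:,1]-213.4)<22]; print("throat z",np.percentile(q[:,2],[5,25,50,75,95]))
goto([434.3,-262.2,36.3],down(82.4))
```

```text
14.225 [ 434.35008921 -262.15525652  150.68840519] [-2.21934761e-01  2.63427201e-01 -3.94122314e-01  1.34918719e-03
 -9.12159731e-01 -1.48301974e+00]
n 6361 z= [-3.19835200e-03  7.83152903e-04  3.39577942e+01] tilt deg [-0.18325207  0.04487136] z at y33 33.983638286655946
x pct [-33.28790703 -30.97390901  30.96229021  32.68460774] y pct [ 8.2099179   9.13047999 77.74425903 78.61781164]
((-0.30522918701171875, 43.38672637939453), (65.88157653808594, 70.44547271728516), 0.07982707768678665)
grip 55 ((514.4487915039062, 234.1566925048828), (35.19947052001953, 11.55319881439209), 78.69048309326172)
throat z [71.69142639 74.82470972 85.48202246 90.18480568 94.14271048]
xyz [0.06, -0.07, 11.45] ang [-0.001, 0.001, 0.001] rows>= 1.8
```

No slip, the gate is shut, and the balls (tops ≈92 mm) lie in the throat. Setting the scoop down and letting go.

Emit:
move_arm:
  moves:
    - {"gripper": -1,"xyz": [0.05,-0.05,4],"angular": [0,0,0]}
    - {"gripper": -1,"xyz": [0.05,-0.05,8],"angular": [0,0,0]}
    - {"gripper": -1,"xyz": [0.05,-0.05,10.6],"angular": [0,0,0]}
    - {"gripper": -1,"xyz": [0.05,-0.05,11.3],"angular": [0,0,0]}
    - {"gripper": -1,"xyz": [0.05,-0.05,11.42],"angular": [0,0,0]}
    - {"gripper": -1,"xyz": [0.05,-0.05,11.42],"angular": [0,0,0]}

```text
clock: 15.08
position: [434.7, -262.3, 36.9]
ee_rot: [0.066, 0.998, -0.001, 0.001]
contact_force: [0.2, 0.1, -1.2]
gripper_width: 13.3
```

Emit:
move_arm:
  moves:
    - {"gripper": -1,"xyz": [0,0,0.06],"angular": [0,0,0]}
    - {"gripper": -1,"xyz": [0,0,0.08],"angular": [0,0,0]}
    - {"gripper": 0,"xyz": [0,0,0.08],"angular": [0,0,0]}
    - {"gripper": 0.3,"xyz": [0,0,0.08],"angular": [0,0,0]}
    - {"gripper": 0.3,"xyz": [0,0,0.08],"angular": [0,0,0]}
    - {"gripper": 0.3,"xyz": [0,0,0.08],"angular": [0,0,0]}

```text
clock: 15.82
position: [433.5, -262.4, 35.1]
ee_rot: [0.066, 0.998, -0.0, -0.0]
contact_force: [-0.6, -0.1, 0.0]
gripper_width: 55.4
```

Emit:
move_arm:
  moves:
    - {"gripper": 0.3,"xyz": [0,0,-3],"angular": [0,0,0]}
    - {"gripper": 0.3,"xyz": [0,0,-8],"angular": [0,0,0]}
    - {"gripper": 0.3,"xyz": [0,0,-14],"angular": [0,0,0]}
    - {"gripper": 0.3,"xyz": [0,0,-18],"angular": [0,0,0]}
    - {"gripper": 0.3,"xyz": [0,0,-18],"angular": [0,0,0]}
    - {"gripper": 0.3,"xyz": [0,0,-18],"angular": [0,0,0]}

```text
clock: 16.58
position: [433.0, -261.9, 214.3]
ee_rot: [0.066, 0.998, -0.0, -0.001]
contact_force: [0.0, 0.5, -0.4]
gripper_width: 55.5
```

Run:
```python
from h import *
s=arm.read_state(); print(s["clock"],s["position"],s["joints"],s["gripper_width"],s["contact_force"])
img,W,c=cloud("wrist"); z=W[...,2]; hsv=cv2.cvtColor(img,cv2.COLOR_BGR2HSV)
m=(hsv[...,1]<45)&(hsv[...,2]>90)&(z<5)&(np.hypot(W[...,0]-438,W[...,1]+229)<60)
p=W[m]; A=np.c_[p[:,:2],np.ones(len(p))]; c2=np.linalg.lstsq(A,p[:,2],rcond=None)[0]; print("floor tilt",c2[:2],"z",np.median(p[:,2]),cv2.minAreaRect(p[:,:2].astype(np.float32)))
g=np.array([514.1,235.2]); F=np.array([627.6,213.4]); d=(F-g)/np.linalg.norm(F-g); print("yaw",np.degrees(np.arctan2(d[1],d[0])),np.linalg.norm(F-g))
for yaw in (-10.9,169.1): goto([514.1,235.2,200],down(yaw))
```

```text
16.575 [ 432.97422384 -261.85685066  214.32448258] [-2.22405861e-01  1.96977308e-01 -3.04065317e-01  3.94619991e-04
 -1.07132723e+00 -1.48151541e+00] 55.50312128361482 [ 0.03690696  0.54226964 -0.37805537]
floor tilt [-0.00185886 -0.00093277] z 2.078796191273215 ((438.4463195800781, -229.22042846679688), (89.40304565429688, 65.10396575927734), 82.2702407836914)
yaw -10.872420177220969 115.57460793790304
xyz [-1.48, 50.34, 1.36] ang [-0.003, -0.002, 1.628] rows>= 8.7
xyz [-1.48, 50.34, 1.36] ang [0.002, -0.003, -1.513] rows>= 8.1
```

The scoop stands flat at its old place (floor z 2.1, tilt ≈0). Next, over to the gate grip.

Emit:
move_arm:
  moves:
    - {"gripper": 0,"xyz": [-0.15,5,0],"angular": [0,0,-0.16]}
    - {"gripper": 0,"xyz": [-0.3,10,0],"angular": [0,0,-0.32]}
    - {"gripper": 0,"xyz": [-0.45,15.5,0],"angular": [0,0,-0.48]}
    - {"gripper": 0,"xyz": [-0.6,21,0.2],"angular": [0,0,-0.64]}
    - {"gripper": 0,"xyz": [-0.8,26.5,0.4],"angular": [0,0,-0.81]}
    - {"gripper": 0,"xyz": [-0.95,32,0.6],"angular": [0,0,-0.98]}
    - {"gripper": 0,"xyz": [-1.1,37.5,0.9],"angular": [0,0,-1.15]}
    - {"gripper": 0,"xyz": [-1.3,43.5,1.1],"angular": [0,0,-1.32]}
    - {"gripper": 0,"xyz": [-1.4,48,1.3],"angular": [0,0,-1.46]}
    - {"gripper": 0,"xyz": [-1.48,50.34,1.36],"angular": [0.002,-0.003,-1.513]}

```text
clock: 17.88
position: [514.3, 236.5, 198.7]
ee_rot: [-0.638, 0.77, -0.001, -0.001]
contact_force: [0.2, -0.3, -0.5]
gripper_width: 42.9
```

Emit:
move_arm:
  moves:
    - {"gripper": 0,"xyz": [0,0,0],"angular": [0,0,0]}
    - {"gripper": 0,"xyz": [0,0,0],"angular": [0,0,0]}

```text
clock: 18.12
position: [514.4, 233.7, 200.4]
ee_rot: [-0.636, 0.772, -0.001, -0.0]
contact_force: [0.1, -0.0, -0.2]
gripper_width: 42.6
```

```bash
cat > gate.py <<'E'
from h import *
s=arm.read_state(); print(s["clock"],s["position"],s["joints"].round(2),s["gripper_width"],s["contact_force"])
img,W,c=cloud("wrist"); np.savez("w10.npz",img=img,W=W,K=c[0],R=c[1],t=c[2]); cal=c
P=W.reshape(-1,3); P=P[np.isfinite(P).all(1)]
F=np.array([627.6,213.4]); a=np.radians(-10.9);fx=np.array([np.cos(a),np.sin(a)]);fy=np.array([-fx[1],fx[0]])
Q=P[:,:2]-F; x=Q@fx;y=Q@fy; hsv=cv2.cvtColor(img,cv2.COLOR_BGR2HSV)
g=P[(abs(P[:,2]-121)<3)&(x<-90)&(x>-180)&(abs(y)<25)]; r=cv2.minAreaRect(g[:,:2].astype(np.float32)); q=np.array(r[0])-F; print("grip",len(g),r,"feeder x,y",q@fx,q@fy)
for sgn in (1,-1):
    b=P[(P[:,2]>74.5)&(P[:,2]<86)&(x<-148)&(x>-172)&(abs(y-sgn*31)<9)]
    if len(b)>3: q=(b[:,:2]-F); print("pin",len(b),"x",np.percentile(q@fx,[5,50,95]),"y",np.median(q@fy),b[:,2].max())
rl=P[(abs(P[:,2]-72)<1.5)&(x<-75)&(x>-176)&(abs(y)<45)]; yy=(rl[:,:2]-F)@fy; print("rails y",np.percentile(yy,[2,98]) if len(yy) else 0)
goto([514.1,235.2,86],down(169.1))
E
python3 gate.py
```

```text
18.125 [514.40946703 233.72300648 200.35583443] [ 0.71  0.31 -0.19  0.   -1.07 -0.91] 42.64450544456242 [ 0.05499123 -0.04708209 -0.18027552]
grip 529 ((514.3203735351562, 235.0081787109375), (34.81062316894531, 11.707545280456543), 79.43057250976562) feeder x,y -115.32192430370145 -0.2023217973921696
pin 39 x [-162.21481705 -160.0533847  -157.83733574] y 29.631860371646514 83.39111268521168
pin 37 x [-162.47450523 -159.62608577 -157.49624074] y -30.052576175755437 83.4130629451277
rails y [-33.70334026  33.5279453 ]
xyz [-0.17, 0.1, 11.47] ang [-0.002, -0.001, -0.002] rows>= 1.8
```

Emit:
move_arm:
  moves:
    - {"gripper": 0,"xyz": [-0.15,0.05,4],"angular": [0,0,0]}
    - {"gripper": 0,"xyz": [-0.15,0.05,8],"angular": [0,0,0]}
    - {"gripper": 0,"xyz": [-0.15,0.05,10.5],"angular": [0,0,0]}
    - {"gripper": 0,"xyz": [-0.15,0.05,11.4],"angular": [0,0,0]}
    - {"gripper": 0,"xyz": [-0.15,0.05,11.4],"angular": [0,0,0]}
    - {"gripper": 0,"xyz": [-0.15,0.05,11.4],"angular": [0,0,0]}

```text
clock: 18.92
position: [515.8, 236.6, 88.5]
ee_rot: [-0.637, 0.771, -0.001, 0.002]
contact_force: [0.3, -0.6, 0.4]
gripper_width: 42.6
```

Emit:
move_arm:
  moves:
    - {"gripper": -1,"xyz": [0,0,0],"angular": [0,0,0]}
    - {"gripper": -1,"xyz": [0,0,0],"angular": [0,0,0]}
    - {"gripper": -1,"xyz": [0,0,0],"angular": [0,0,0]}
    - {"gripper": -1,"xyz": [0,0,0],"angular": [0,0,0]}

```text
clock: 19.42
position: [514.5, 236.7, 88.0]
ee_rot: [-0.637, 0.771, -0.001, 0.001]
contact_force: [-4.8, 1.5, 5.4]
gripper_width: 11.3
```

```bash
cat > g2.py <<'E'
from h import *
s=arm.read_state(); F=np.array([627.6,213.4]); a=np.radians(-10.9);fx=np.array([np.cos(a),np.sin(a)]);fy=np.array([-fx[1],fx[0]])
q=s["position"][:2]-F; print(s["clock"],"TCP feeder",(q@fx).round(2),(q@fy).round(2),s["position"][2],s["contact_force"],s["gripper_width"],"jv",abs(s["joint_vel"]).max())
R=Rot.from_quat(s["ee_rot"]).as_matrix(); print("tool y in feeder x",R[:2,1]@fx)
E
python3 g2.py
```

```text
19.425 TCP feeder -115.51 1.46 87.99004319274168 [-4.79587202  1.52149865  5.35118791] 11.326384737666567 jv 0.002909154264380096
tool y in feeder x -0.999996687410852
```

Emit:
move_arm:
  moves:
    - {"gripper": -1,"xyz": [0,0.7,0],"angular": [0,0,0]}
    - {"gripper": -1,"xyz": [0,1.5,0],"angular": [0,0,0]}
    - {"gripper": -1,"xyz": [0,2.3,0],"angular": [0,0,0]}
    - {"gripper": -1,"xyz": [0,3.1,0],"angular": [0,0,0]}
    - {"gripper": -1,"xyz": [0,3.8,0],"angular": [0,0,0]}
    - {"gripper": -1,"xyz": [0,4.3,0],"angular": [0,0,0]}
    - {"gripper": -1,"xyz": [0,4.5,0],"angular": [0,0,0]}
    - {"gripper": -1,"xyz": [0,4.5,0],"angular": [0,0,0]}
    - {"gripper": -1,"xyz": [0,4.5,0],"angular": [0,0,0]}

```text
clock: 20.55
position: [472.9, 244.7, 87.9]
ee_rot: [-0.637, 0.771, -0.002, 0.003]
contact_force: [7.7, -4.8, 1.4]
gripper_width: 11.3
```

```bash
python3 g2.py; python3 gate.py | grep -v xyz
```

```text
20.55 TCP feeder -157.81 1.53 87.93729687273162 [ 7.65301244 -4.76595528  1.37578742] 11.28506403108659 jv 0.0016406318413829744
tool y in feeder x -0.9999749216648215
20.55 [472.92732991 244.74472746  87.93729687] [ 0.79  0.38 -0.41  0.01 -0.77 -0.98] 11.28506403108659 [ 7.65301244 -4.76595528  1.37578742]
grip 1877 ((471.5028076171875, 242.31947326660156), (32.236759185791016, 32.244632720947266), 29.50072479248047) feeder x,y -158.74953869613805 -1.119539002374939
pin 120 x [-162.89417516 -160.55951978 -157.69862972] y -29.86603203792607 83.77698433318204
rails y [-33.40274832  31.52413889]
```

Emit:
move_arm:
  moves:
    - {"gripper": -1,"xyz": [0,0.25,0],"angular": [0,0,0]}
    - {"gripper": -1,"xyz": [0,0.25,0],"angular": [0,0,0]}
    - {"gripper": -1,"xyz": [0,0.25,0],"angular": [0,0,0]}
    - {"gripper": -1,"xyz": [0,0.25,0],"angular": [0,0,0]}
    - {"gripper": -1,"xyz": [0,0.25,0],"angular": [0,0,0]}
    - {"gripper": -1,"xyz": [0,0.25,0],"angular": [0,0,0]}

```text
clock: 21.35
position: [470.6, 245.2, 87.9]
ee_rot: [-0.637, 0.771, -0.002, 0.003]
contact_force: [8.2, -4.0, 2.4]
gripper_width: 11.3
```

```bash
python3 g2.py
python3 - <<'E'
from h import *
w,_,_=cloud("wrist"); t,Wt,_=cloud("top"); s,Ws,_=cloud("side")
a=cv2.resize(w,(400,300)); b=cv2.resize(t[125:245,140:300],(400,300),interpolation=cv2.INTER_CUBIC); c=cv2.resize(s[130:205,215:335],(480,300),interpolation=cv2.INTER_CUBIC)
o=np.zeros((600,800,3),np.uint8); o[:300,:400]=a;o[:300,400:]=b;o[300:,:480]=c; o[300:,480:]=cv2.resize(s[190:340,140:300],(320,300))
cv2.imwrite("pics/end.png",o)
F=np.array([627.6,213.4]); al=np.radians(-10.9);fx=np.array([np.cos(al),np.sin(al)]);fy=np.array([-fx[1],fx[0]])
for n,W in (("top",Wt),("side",Ws)):
    Q=W[...,:2]-F;x=Q@fx;y=Q@fy;z=W[...,2]
    m=(x>27)&(x<103)&(abs(y)<31)&(z>8)&(z<45); k,l,st,_=cv2.connectedComponentsWithStats(m.astype(np.uint8))
    for i in range(1,k):
        if st[i,4]>5: print(n,st[i].tolist(),x[l==i].mean().round(1),y[l==i].mean().round(1),z[l==i].max().round(1))
E
```

```text
21.35 TCP feeder -160.2 1.54 87.91261718058952 [ 8.154978   -4.03546484  2.36518863] 11.323524669397756 jv 0.0025129017621451115
tool y in feeder x -0.9999744606277415
top [190, 138, 16, 13, 83] 90.7 -3.0 38.2
side [305, 172, 12, 9, 49] 85.2 7.0 35.9
side [296, 175, 4, 5, 11] 39.5 6.9 42.7
side [297, 184, 5, 3, 6] 47.1 -30.2 16.6
```

View pics/end.png

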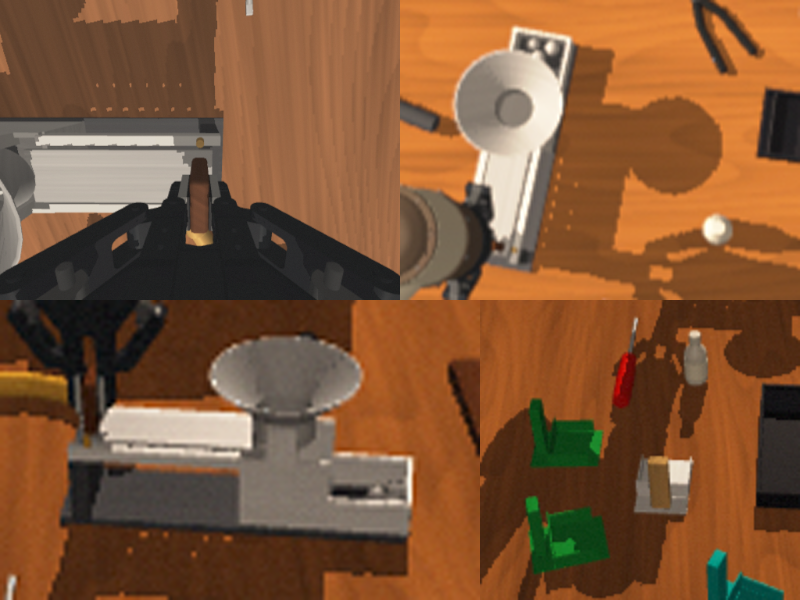

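Run:
```python
from h import *
t,W,cal=cloud("top"); K,R,T=cal
c=R@np.array([627.6,213.4,74])+T; u=K@c/c[2]; u=u[:2].round().astype(int); print(u)
print(W[u[1]-8:u[1]+9:2,u[0]-8:u[0]+9:2,2].round(0)); print(cv2.cvtColor(t,cv2.COLOR_BGR2GRAY)[u[1]-8:u[1]+9:2,u[0]-8:u[0]+9:2])
a=cv2.resize(t[130:185,155:220],None,fx=7,fy=7,interpolation=cv2.INTER_CUBIC)
s,_,_=cloud("side"); b=cv2.resize(s[155:205,285:335],(345,385),interpolation=cv2.INTER_CUBIC); b=np.clip(b.astype(float)*1.6,0,255).astype(np.uint8)
cv2.imwrite("pics/end2.png",np.hstack([a[:385],b]))
```

```text
[187 169]
[[ 97. 100.  91.  83.  82.  86.  98. 104. 110.]
 [ 95.  85.  18.  22.  22.  24.  19. 102. 108.]
 [ 88.  24.  21.  24.  22.  20.  22.  96. 103.]
 [ 83.  28.  28.  27.  28.  26.  24.  25. 106.]
 [ 82.  31.  32.  33.  32.  29.  26. 103. 105.]
 [ 89.  33.  34.  33.  32.  31.  29. 103. 109.]
 [102.  37.  36.  33.  34.  30. 102. 102. 107.]
 [107. 101. 101.  41.  96. 102. 107. 111. 113.]
 [108. 108. 106. 106. 109. 107. 110. 113. 120.]]
[[125 113  99  96 111 185 226 232 234]
 [112  96 116 132 130 124 174 238 237]
 [ 92 114 131 132 131 130 131 241 241]
 [ 93 129 131 131 130 131 129 210 244]
 [ 96 131 132 130 129 131 130 223 243]
 [ 97 131 131 130 130 130 137 244 242]
 [120 120 130 129 128 133 217 239 241]
 [143 149 148 141 165 216 234 235 237]
 [160 171 184 200 216 227 233 233 235]]
```

View pics/end2.png

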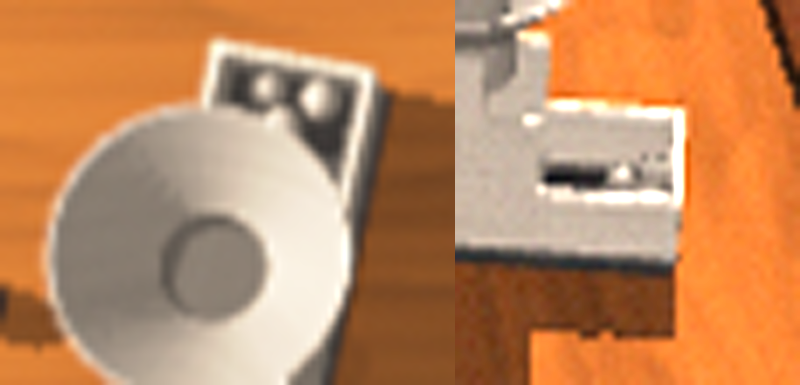

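The throat is empty, with only the sloping chute floor below it. Two balls are in the catch tray at (268,88) and (319,97), and the third just shows behind them at (283,117). Handing in.

```bash
python3 g2.py; python3 -c "
from bench import arm
print(arm.job_done())"
```

```text
21.6 TCP feeder -160.22 1.56 87.93555210731435 [ 7.250383   -4.79136596  1.62981179] 11.058393238566648 jv 0.0013082849596984887
tool y in feeder x -0.9999742736442178
the job is handed in; nothing more can be done
None
```

The job is done and handed in at 21.6 s, with the gripper still holding the gate out at the mark. I scooped all three balls in one go against the tray's slope and tipped them into the funnel with the gate shut. I then stood the scoop back on its old spot and pulled the gate out by its grip.

**Last checks:**
- **Gate:** the tool stands 160.2 mm from the funnel centre, about 44.7 mm out from the shut position. The mark is 45 mm, and the pins measured 159.6 to 160.1 mm. The pull is about 8.7 N and the arm is still.
- **Balls:** the throat is empty. Two balls show clearly in the catch tray; the third is mostly hidden by the funnel rim, with only its edge visible behind them.
- **Scoop:** its floor measured 2.1 mm up with about 0.1° of tilt just after I let go. It still looked upright in the near-final side view.
- **Bystanders:** I saw none out of place in the final views, but I did not measure them again.

**Checks that disagreed:**
- My first funnel fit was wrong and I redid it before acting on it.
- With the fingers around it, the camera fit of the grip was spoiled. The gate reading therefore rests on the tool position and the earlier view of the pins.

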